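# Sweep the loose mosaic tiles into the gathering frame

### The arm

A 6-joint arm with a two-finger parallel gripper is mounted at the origin on the work surface. World frame = base frame: x ahead of the robot, y to its left, z up, the work surface at z = 0. Lengths are in m, angles in rad, forces in N, time in s.
With the tool pointing down it reaches from about 0.275 to 0.825 m from the base axis. Payload 4.9 kg.
Tool frame: the origin (TCP) lies midway between the tips of the shut fingers; the grasp point (between the pads) lies 19 mm behind it (ctrl.hold_point_z is the distance from the TCP to the grasp point, in m); z points along the fingers, y is the line along which they close (so a half turn about z gives the same grasp; the last joint's range is limited). The gripper opens to 85 mm and grips with 20 to 120 N. Pads are 22 mm wide; open, the fingers measure 114 mm over their backs; the gripper's body (76 mm by 85 mm) begins 54 mm behind the grasp point. The pads swing forward as they close: fully open they stand 13 mm farther back than shut.
Start: joints at [-1.323, 0.326, -0.193, 1.052, 0, 1.437], TCP at [0.205, -0.51, 0.231] pointing down, gripper open.
Joint ranges: [-2.65, 2.65], [-0.97, 1.79], [-1.3, 1.35], [-1.93, 2.1], [-1.47, 1.37], [-3.14, 3.14]. Speed limits (rad/s): [2.57, 2.57, 3.14, 3.14, 3.14, 3.14].

### API

Orientations are given as a unit quaternion [w, x, y, z].
In Python, from station import ctrl gives the robot as it stands. The module is installed in compiled form; this text tells all that it offers.
- The arm moves only by the shell command python3 -m creep 'ROWS' [FORCE]. ROWS is JSON, a list of rows, each a list of 3 entries, a list of its own where there are three numbers: the opening, from 0 (shut) to 1 (fully open), then the shift along the tool's x, y, z in cm, then the turn about the tool's z in rad. In form: [[grip, [dx, dy, dz], turn], ...]. A call has 1 to 12 rows; each row shifts and turns the commanded pose from where the row before left it, along the tool's axes as they then stand; what a row does not reach is not made up. A row lasts 1/12 s, in which the tool goes at most 41.7 mm and 7.16 degrees, less where a joint would pass 70% of its speed; a pose out of reach is approached as far as the arm can. A call is refused whole if a number of a shift passes 4.17 or a number of a turn 0.125, either way. A call with a gripper value outside its range is refused whole. The fingers move at their own pace and stop on an object; FORCE is the grip in N (left out, the last holds). Time passes only in rows, so rows that do not move let the fingers close. It gives the time, the measured TCP pose, the force, the opening and the grip force at its end, in the units of the state.
- ctrl.sense(): the state, without advancing time (a new reading comes with each control period).
- ctrl.read_camera(name): name is "scene" or "top" or "wrist"; returns (picture, depth): 480x640x3 uint8, red, green, blue; 480x640 float32, m along the optical axis (not along the pixel's ray), 0 where there is no reading.
- ctrl.calibration(name): a dict with "fx", "fy", "cx", "cy" (pixels), "R" (3x3) and "t" (3): a world point X has camera coordinates R X + t. Camera axes: x right, y down, z forward; pixel columns grow to the right and rows downward; lengths in m; the calibration is good to about 2 mm. The wrist camera is an equidistant fisheye: a pixel r from the principal point sees the ray r / f radians off the axis. A picture is of the moment at which its call begins: read the wrist's pose just before it. calibration takes no time and is no camera call; for the wrist camera it gives the pose at the moment of the call.
- ctrl.hand_in(): hands the job in; it is judged then, once.
The state is a dict: "time_s": time; "qpos": joint angles; "qvel": joint speeds; "joint_efforts": joint torques, N m; "position": TCP position; "orientation": TCP orientation; "wrist_force": force on the tool from outside, world axes, zero at the start; "moment": the same for the moment, N m; "opening": finger opening in m; "grasp_force": force on a finger pad.
Only numpy, scipy, OpenCV 4.12 (cv2) and the standard library are available. Lean on these libraries where they do the work, as an engineer would, in place of code of your own. Each camera call takes 0.05 s, during which the arm holds its last target. There are 200 camera calls.

### The job

Sweep the two square terracotta tiles across the table and in through the open side of the low wooden three-sided frame, so that both lie flat and fully inside it. Push them along the table top with the fingers, never lifting or tipping one up, and leave the round and the long thin terracotta pieces, the glue jar and everything else on the table where it is.

Things in the scene. Friction and masses are not known exactly. Their poses are not given: they have to be found in the camera images.
- frame: Low three-sided wooden gathering frame, fixed to the table and bottomless (the table top is its floor). Inside it is 220 mm wide and 150 mm deep; walls 10 mm thick, 25 mm high. Origin: middle of the open edge at table height; its own +y points inwards (towards the closed back wall), its x along the open edge, z up. It does not move when pushed.
- tile_a: Square unglazed terracotta tile, 40 x 40 x 12 mm, about 40 g, lying loose and flat on the table; origin at the centre of its underside, axes along its sides. One of two identical tiles. Closed fingertips pushed against its side slide it; it stops where the push stops. Pushed off-centre or on a corner it turns and can slip off to one side, so look again on the way.
- tile_b: Square unglazed terracotta tile, 40 x 40 x 12 mm, about 40 g, lying loose and flat on the table; origin at the centre of its underside, axes along its sides. One of two identical tiles. Closed fingertips pushed against its side slide it; it stops where the push stops. Pushed off-centre or on a corner it turns and can slip off to one side, so look again on the way.
- disc: Round terracotta piece, diameter 46 mm, 12 mm thick, of the same clay as the tiles, lying loose on the table near them; origin at the centre of its underside. It stays where it is.
- glue_jar: Small closed jar standing loose among the tiles, diameter 44 mm, 50 mm high; origin at the centre of its underside. It stays where it is.
- stick_glass: Glass holding thin wooden sticks, diameter 72 mm, about 160 mm high to the stick ends, loose, beyond the tiles to the right (-y); origin at the centre of its underside. It stays where it is.
- brush: Wooden brush lying loose on the table to the robot's left, about 200 mm long along its own x; origin about its middle, at table height. It stays where it is.
- strip: Long thin terracotta piece, 60 x 20 x 12 mm (long along its own x), of the same clay as the tiles, lying loose on the table near them; origin at the centre of its underside. It stays where it is.
Mind the look-alikes: they are no part of the job. What is shaped like the tile_b but white is not meant. Leave any turquoise look-alike of the tile_a alone.

How it is judged:
By the outcome, as a careful person would: the job done as asked, in the order asked, and still so for the second after the job is handed in, with the robot touching nothing.
It also fails if it takes over 67 s, if anything falls off the work surface, if the arm or the gripper's body presses on something with over 40 N, if the wrist force passes 120 N, or if a joint passes its speed limit or range.

## Working session

There is one attempt and no reset: what is moved stays moved. The work goes in short steps, Python scripts to look and compute and a shell command to move; the robot and the scene stay as the last step left them, time stands still between calls to the robot, and variables do not carry over. Pictures are saved under pics/ and viewed, at most 10 in all, crops included, and the job is handed in when it is done.

```bash
mkdir -p pics
cat > h.py <<'E'
import numpy as np,cv2
from station import ctrl
def snap(n,f):
    c=ctrl.calibration(n);p,d=ctrl.read_camera(n);cv2.imwrite('pics/'+f+'.png',p[:,:,::-1]);np.savez('pics/'+f+'.npz',p=p,d=d,**{k:np.array(v) for k,v in c.items()})
    return p,d,c
def toworld(c,u,v,z):
    R=np.array(c['R']);t=np.array(c['t']);r=R.T@np.array([(u-c['cx'])/c['fx'],(v-c['cy'])/c['fy'],1]);o=-R.T@t
    return o+r*(z-o[2])/r[2]
E
python3 - <<'E'
from h import *
for n in('top','scene'): 
    p,d,c=snap(n,n+'0');print(n,{k:np.round(v,3).tolist() for k,v in c.items()})
s=ctrl.sense();print(s['time_s'],s['position'],s['orientation'])
E
```

```text
top {'fx': 458.987, 'fy': 458.987, 'cx': 317.792, 'cy': 242.204, 'R': [[-0.001, -1.0, -0.001], [-0.994, 0.002, -0.11], [0.11, 0.001, -0.994]], 't': [-0.055, 0.483, 1.019]}
scene {'fx': 578.923, 'fy': 578.923, 'cx': 316.795, 'cy': 236.557, 'R': [[-0.221, 0.975, -0.017], [0.788, 0.168, -0.593], [-0.575, -0.144, -0.805]], 't': [0.145, -0.334, 1.854]}
0.1 [ 0.20481676 -0.50988834  0.23057586] [-7.75947107e-04  9.81831064e-01  1.89755521e-01 -4.24527612e-05]
```

View pics/top0.png

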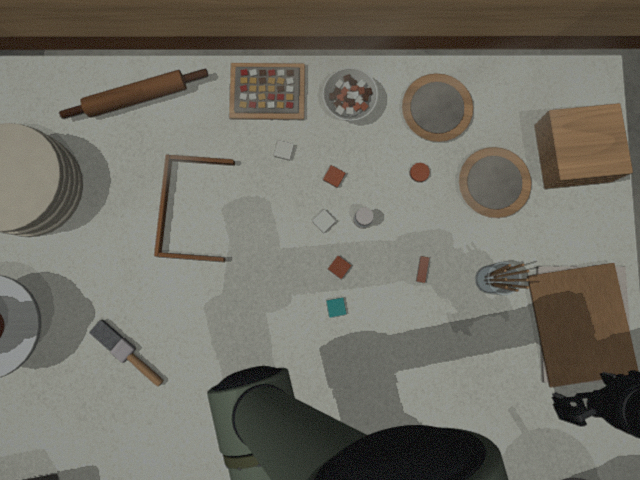

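The frame is at (157–238, 155–260) and opens to the right. Candidates: terracotta squares (335,176) and (341,267), which are the ones to choose. Not wanted: white squares (285,150) and (324,220), turquoise square (337,307), disc (420,172), strip (423,269) and jar (363,216). I'll check the choice in a close crop.

Run:
```python
from h import *
z=np.load('pics/top0.npz');p=z['p'];c=z
cv2.imwrite('pics/crop0.png',cv2.resize(p[135:330,150:410,::-1],None,fx=3,fy=3,interpolation=cv2.INTER_CUBIC)[:600,:800])
h=cv2.cvtColor(p,cv2.COLOR_RGB2HSV);m=((h[...,0]<12)|(h[...,0]>172))&(h[...,1]>110)&(h[...,2]>60)
n,l,st,ce=cv2.connectedComponentsWithStats(m.astype(np.uint8))
for i in range(1,n):
    x,y,w,hh,a=st[i]
    if a>150 and 240<x<480 and 130<y<330:
        ys,xs=np.where(l==i);W=np.array([toworld(c,u,v,.012)[:2] for u,v in zip(xs,ys)],np.float32)
        r=cv2.minAreaRect(W);print(ce[i],a,W.mean(0),np.round(r[0],4),np.round(r[1],4),r[2])
for n,u,v,zz in[('fBL',166,155,.025),('fTR',239,162,.025),('fBR',228,260,.025),('fBL2',156,257,.025),('w1',285,150,.012),('w2',324,220,.012),('jar',363,214,.05),('turq',337,307,.012)]:print(n,toworld(c,u,v,zz)[:2].round(3))
```

```text
[419.40073529 171.76470588] 272 [ 0.65124327 -0.2950511 ] [ 0.6519 -0.2942] [0.0425 0.0409] 89.90281677246094
[333.95703125 175.95703125] 256 [ 0.6415045  -0.09422713] [ 0.6418 -0.0942] [0.0374 0.0386] 60.45490264892578
[339.22846442 266.64794007] 267 [ 0.42851067 -0.10520241] [ 0.4284 -0.1052] [0.0367 0.0378] 52.86344909667969
fBL [0.689 0.298]
fTR [0.672 0.127]
fBR [0.443 0.148]
fBL2 [0.45  0.312]
w1 [0.704 0.021]
w2 [ 0.537 -0.071]
jar [ 0.544 -0.158]
turq [ 0.337 -0.1  ]
```

View pics/crop0.png

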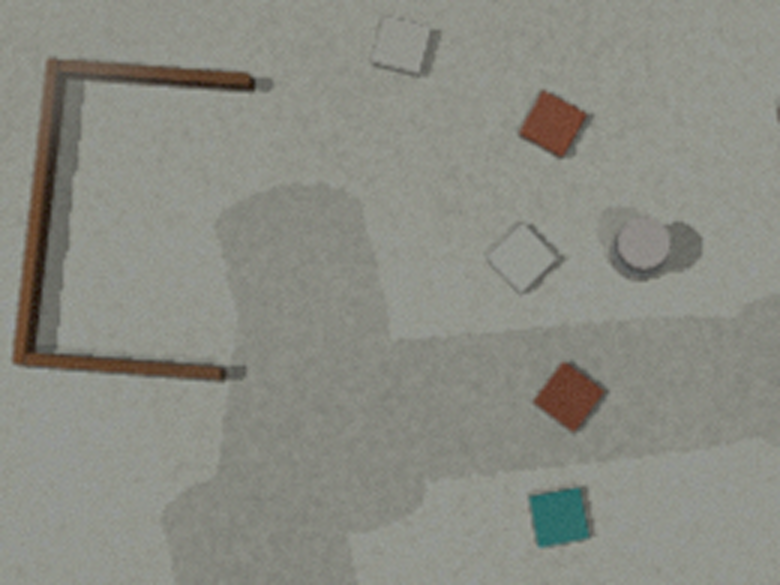

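The crop confirms two terracotta squares: A at crop (553,124), world (0.642,-0.094), and B at crop (570,397), world (0.428,-0.105). Both stand roughly corner-on to the push direction (+y). I'll cradle the trailing corner between slightly open fingers. First I turn the tool so that its x is world +y and its y is world +x.

```bash
python3 -m creep '[[0.3,[0,0,0],-0.125],[0.3,[0,0,0],-0.125],[0.3,[0,0,0],-0.125],[0.3,[0,0,0],-0.125],[0.3,[0,0,0],-0.125],[0.3,[0,0,0],-0.125],[0.3,[0,0,0],-0.125],[0.3,[0,0,0],-0.125],[0.3,[0,0,0],-0.125],[0.3,[0,0,0],-0.064]]'
python3 -m creep '[[0.3,[2.8,1.9,0],0],[0.3,[2.8,1.9,0],0],[0.3,[2.8,1.9,0],0],[0.3,[2.8,1.9,0],0],[0.3,[2.8,1.9,0],0],[0.3,[2.8,1.9,0],0],[0.3,[2.8,1.9,0],0],[0.3,[2.8,1.9,0],0],[0.3,[2.8,1.9,0],0],[0.3,[2.8,1.9,0],0],[0.3,[2.8,1.9,0],0],[0.3,[2.8,1.9,0],0]]'
```

```text
time_s: 0.93
position: [0.2048, -0.5101, 0.2308]
orientation: [-0.0, 0.705, 0.709, 0.0]
wrist_force: [0.0, 0.3, 0.2]
opening: 0.0257
grasp_force: 0.0
time_s: 1.93
position: [0.4334, -0.1727, 0.2311]
orientation: [-0.0, 0.707, 0.707, -0.0]
wrist_force: [0.5, -0.3, 0.0]
opening: 0.0256
grasp_force: 0.0
```

```bash
python3 -m creep '[[0.3,[0,0,3.8],0],[0.3,[0,0,3.8],0],[0.3,[0,0,3.8],0],[0.3,[0,0,3.8],0],[0.3,[0,0,3.8],0],[0.3,[0,0,2],0],[0.3,[0,0,1.5],0],[0.3,[0,0,0.2],0]]'
python3 -m creep '[[0.3,[1.5,0,0],0],[0.3,[1.5,0,0],0],[0.3,[1,0,0],0],[0.3,[1,0,0],0],[0.3,[1,0,0],0],[0.3,[1,0,0],0],[0.3,[1,0,0],0]]'
python3 -c "
from h import *
for n in('top','wrist'):p,d,c=snap(n,n+'1')
a=cv2.imread('pics/top1.png')[130:330,150:450];b=cv2.imread('pics/wrist1.png')
a=cv2.resize(a,(600,400));b=cv2.resize(b,(267,200));o=np.zeros((600,600,3),np.uint8);o[:400]=a;o[400:,:267]=b;cv2.imwrite('pics/c1.png',o)"
```

```text
time_s: 2.6
position: [0.4305, -0.173, 0.0014]
orientation: [-0.003, 0.707, 0.707, -0.001]
wrist_force: [-1.0, -0.4, -0.1]
opening: 0.0256
grasp_force: 0.0
time_s: 3.18
position: [0.4333, -0.0938, 0.0047]
orientation: [0.0, 0.707, 0.707, 0.0]
wrist_force: [-0.4, -1.0, 0.7]
opening: 0.0255
grasp_force: 0.2
```

View pics/c1.png

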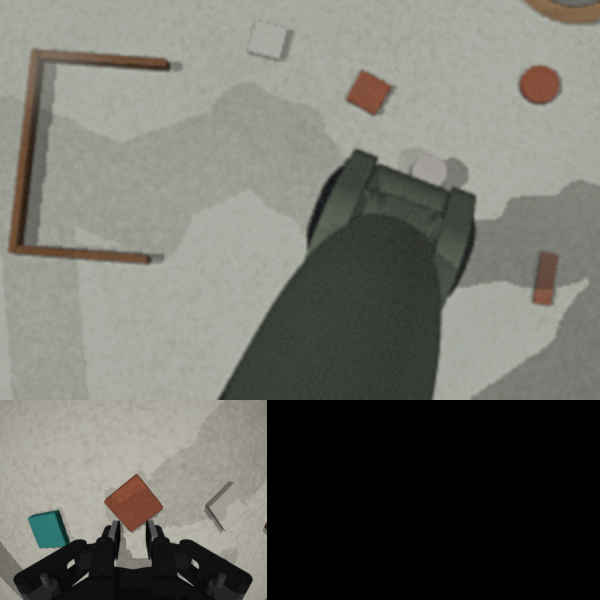

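Wrist view (133,503): tile B's trailing corner sits symmetrically between the fingertips, with the white tile clear to the right and turquoise clear to the left. Continuing the push.

```bash
python3 -m creep '[[0.3,[1.5,0.3,0],0],[0.3,[2,0.6,0],0],[0.3,[2,0.6,0],0],[0.3,[2,0.6,0],0],[0.3,[2,0.6,0],0],[0.3,[2,0.6,0],0],[0.3,[2,0.6,0],0],[0.3,[2,0.6,0],0],[0.3,[1,0.3,0],0],[0.3,[0.5,0.1,0],0]]'
python3 -c "
from h import *
for n in('top','wrist'):p,d,c=snap(n,n+'2')
a=cv2.imread('pics/top2.png')[130:330,150:450];b=cv2.imread('pics/wrist2.png')
a=cv2.resize(a,(450,300));b=cv2.resize(b,(400,300));cv2.imwrite('pics/c2.png',np.vstack([a[:,:400],b]))"
```

```text
time_s: 4.12
position: [0.4826, 0.0765, 0.0043]
orientation: [0.0, 0.707, 0.708, 0.0]
wrist_force: [0.1, -0.2, 0.8]
opening: 0.0255
grasp_force: 0.2
```

View pics/c2.png

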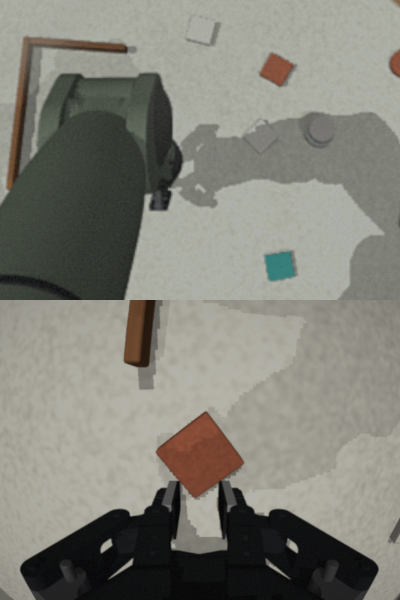

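Wrist view: tile B is still cradled at (200,453). The frame's near wall end is at (137,362), only a few mm outside the tile's left corner at (157,450), so I steer more towards +x.

```bash
python3 -m creep '[[0.3,[1,0.5,0],0],[0.3,[1,0.5,0],0],[0.3,[1,0.5,0],0],[0.3,[1,0.5,0],0],[0.3,[1,0.5,0],0],[0.3,[1.5,0.2,0],0],[0.3,[1.5,0.2,0],0],[0.3,[1.5,0.2,0],0],[0.3,[1.5,0.1,0],0],[0.3,[1.2,0,0],0],[0.3,[0.5,0,0],0],[0.3,[0,0,0],0]]'
python3 -c "
from h import *
snap('wrist','wrist3')"
```

```text
time_s: 5.22
position: [0.5139, 0.2039, 0.0042]
orientation: [-0.0, 0.706, 0.708, 0.0]
wrist_force: [0.1, -0.9, 0.3]
opening: 0.0258
grasp_force: 0.0
```

View pics/wrist3.png

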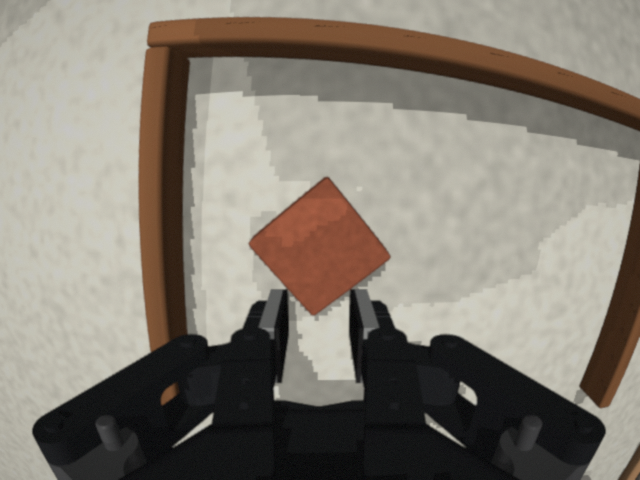

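Tile B is centred at (320,245), well inside the frame walls. Backing off, lifting and going behind tile A.

```bash
python3 -m creep '[[0.3,[-2,0,0],0],[0.3,[-2,0,0],0],[0.3,[0,0,-4],0],[0.3,[0,0,-4],0],[0.3,[0,0,-4],0],[0.3,[-3.3,1.3,0],0],[0.3,[-3.3,1.3,0],0],[0.3,[-3.3,1.3,0],0],[0.3,[-3.3,1.3,0],0],[0.3,[-3.3,1.3,0],0]]'
python3 -m creep '[[0.3,[-3.3,1.3,0],0],[0.3,[-3.3,1.3,0],0],[0.3,[-3.3,1.3,0],0],[0.3,[-3.3,1.3,0],0],[0.3,[-3,1.4,0],0],[0.3,[0,0,0],0],[0.3,[0,0,0],0]]'
```

```text
time_s: 6.1
position: [0.5789, -0.0048, 0.1245]
orientation: [0.0, 0.707, 0.707, -0.0]
wrist_force: [1.5, 0.1, -0.8]
opening: 0.0257
grasp_force: 0.0
time_s: 6.68
position: [0.6445, -0.1671, 0.1236]
orientation: [-0.0, 0.709, 0.706, -0.0]
wrist_force: [-1.2, 0.0, -0.0]
opening: 0.0255
grasp_force: 0.0
```

```bash
python3 -m creep '[[0.3,[0,0,3.8],0],[0.3,[0,0,3.8],0],[0.3,[0,0,3],0],[0.3,[0,0,1.2],0],[0.3,[0,0.1,0.15],0],[0.3,[1.5,0,0],0],[0.3,[1.5,0,0],0],[0.3,[1,0,0],0],[0.3,[1,0,0],0],[0.3,[1,0,0],0],[0.3,[1,0,0],0],[0.3,[0,0,0],0]]'
python3 -c "
from h import *
snap('wrist','wrist4')"
```

```text
time_s: 7.68
position: [0.6461, -0.0919, 0.0054]
orientation: [-0.0, 0.706, 0.708, 0.0]
wrist_force: [0.3, 1.0, 0.2]
opening: 0.0253
grasp_force: 0.0
```

View pics/wrist4.png

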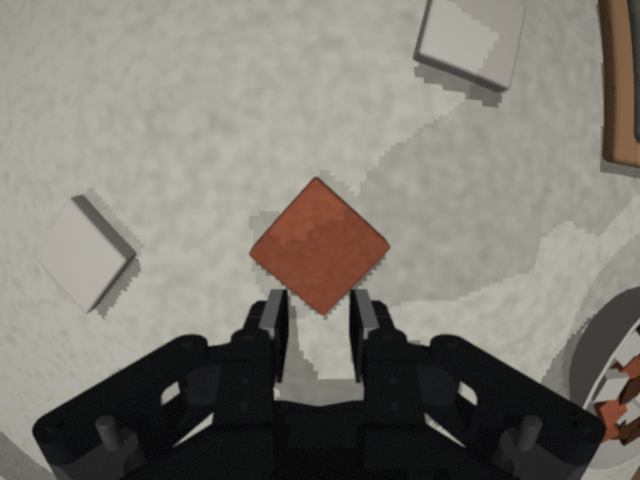

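Tile A is cradled at (320,245); the white tile ahead on the right at (470,40) and the one on the left at (85,255) are clear. I steer slightly towards -x.

```bash
python3 -m creep '[[0.3,[1.5,-0.3,0],0],[0.3,[2,-0.4,0],0],[0.3,[2,-0.4,0],0],[0.3,[2,-0.4,0],0],[0.3,[2,-0.4,0],0],[0.3,[2,-0.4,0],0],[0.3,[2,-0.4,0],0],[0.3,[2,-0.4,0],0],[0.3,[1.5,-0.3,0],0],[0.3,[0.8,-0.1,0],0],[0.3,[0,0,0],0]]'
python3 -c "
from h import *
snap('wrist','wrist5')"
```

```text
time_s: 8.65
position: [0.6104, 0.0852, 0.0047]
orientation: [-0.0, 0.706, 0.708, -0.0]
wrist_force: [-0.0, -1.1, -1.0]
opening: 0.0254
grasp_force: 0.0
```

View pics/wrist5.png

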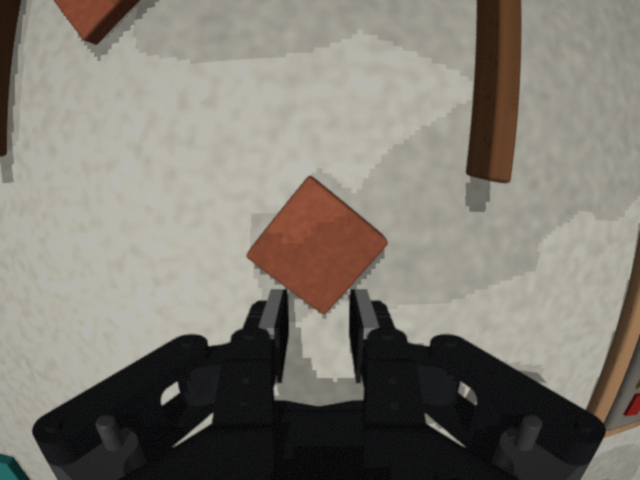

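Tile A at (318,245) is lined up between the far wall end (490,180) and tile B (95,20). Straight in for 12 cm, then back off, lift and clear away.

```bash
python3 -m creep '[[0.3,[1,0,0],0],[0.3,[1.5,0,0],0],[0.3,[1.5,0,0],0],[0.3,[1.5,0,0],0],[0.3,[1.5,0,0],0],[0.3,[1.5,0,0],0],[0.3,[1.5,0,0],0],[0.3,[1.2,0,0],0],[0.3,[0.7,0,0],0],[0.3,[0,0,0],0]]'
python3 -m creep '[[0.3,[-2,0,0],0],[0.3,[-2,0,0],0],[0.3,[0,0,-4],0],[0.3,[0,0,-4],0],[0.3,[0,0,-4],0],[0.3,[0,0,-4],0],[0.3,[-3,-2,0],0],[0.3,[-3,-2,0],0],[0.3,[-3,-2,0],0],[0.3,[-3,-2,0],0],[0.3,[-3,-2,0],0],[0.3,[-3,-2,0],0]]'
python3 -m creep '[[0.3,[-3,-1,0],0],[0.3,[-3,-1,0],0],[0.3,[-3,-1,0],0],[0.3,[-3,-1,0],0],[0.3,[-3,-1,0],0],[0.3,[0,0,0],0],[0.3,[0,0,0],0]]'
python3 -c "
from h import *
p,d,c=snap('top','top6')
cv2.imwrite('pics/c6.png',cv2.resize(p[130:330,145:465,::-1],None,fx=2.5,fy=2.5,interpolation=cv2.INTER_CUBIC))"
```

```text
time_s: 9.53
position: [0.6108, 0.2046, 0.0048]
orientation: [-0.0, 0.706, 0.708, 0.0]
wrist_force: [0.1, -0.3, -0.3]
opening: 0.0258
grasp_force: 0.0
time_s: 10.53
position: [0.4896, -0.0191, 0.1649]
orientation: [0.0, 0.707, 0.707, -0.0]
wrist_force: [1.3, -0.5, 0.7]
opening: 0.0256
grasp_force: 0.0
time_s: 11.12
position: [0.4403, -0.1691, 0.1649]
orientation: [0.0, 0.709, 0.706, 0.0]
wrist_force: [-0.4, 0.3, -0.3]
opening: 0.0255
grasp_force: 0.0
```

View pics/c6.png

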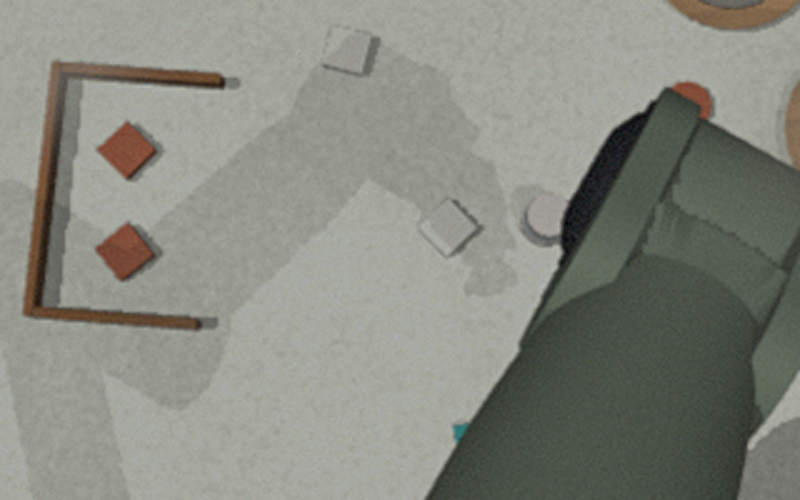

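Both tiles, at (127,150) and (125,251), lie flat and fully inside the frame. The white tiles, the jar and the disc are where they were, and the arm is clear. Handing in.

```bash
python3 -c "
from station import ctrl
print(ctrl.hand_in())"
```

```text
the job is handed in; nothing more can be done
None
```

Both terracotta tiles were swept along the table and lie flat, fully inside the frame; nothing else was pushed, though the arm hid the strip and most of the turquoise tile in the last picture. Handed in at about 11 s on the robot's clock, with no verdict returned.

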